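Check a printed vase's neck with the plug gauge

TASK

Check the bore of the narrow-necked vase: draw the plug gauge out of its slanted wooden holder, hold it upright and push it gently down into the vase's neck until its collar rests on the rim, and only then let go of it. Leave the gauge standing fully home in the vase, keep the vase standing where it is, and do not knock over or shift the other vases.

Things in the scene. Friction and masses are not known exactly. Their poses are not given: they have to be found in the camera images.
- gauge_grip (a point): Loose plug gauge, 90 g: steel rod 10 mm thick, 70 mm long; then a collar 32 mm across, 6 mm thick; then a round black handle 18 mm thick, 62 mm long. This point: on the axis in the handle, where to grasp, 38 mm above the collar's underside, 30 mm below the handle's end. z runs along the axis from tip to handle. At first the rod is sunk in the holder, leaning 28 degrees, handle towards the robot.
- gauge_collar (a point): Centre of the underside of the gauge's collar, on its axis; z as for gauge_grip. The rod's slightly tapered tip is 70 mm from here along -z. At first the collar lies on the holder's upper face.
- holder_mouth (a point): Fixed plywood gauge holder: base 130 x 100 x 12 mm, on it a block 56 x 56 x 85 mm leaning 28 degrees to the holder's own -x. This point: centre of the hole's mouth in the block's upper face, 100 mm above the table. The hole, 13 mm wide, 78 mm deep, runs along (-0.469, 0, 0.883) in the holder's axes (z up), which are those given here; draw the gauge out along it, 70 mm to be free.
- vase_mouth (a point): Centre of the rim of the narrow-necked vase, 134 mm above the table, z up. Loose, 0.35 kg, white ribbed printed plastic: a bulb 84 mm across on a 56 mm foot, drawn up to a neck 24 mm thick with a lip 32 mm across. The opening is a funnel 21 mm wide at the rim, narrowing to a 13 mm bore 18 to 32 mm below the rim, wider inside the bulb; free depth 76 mm.
- vase_center (a point): The centre of the narrow-necked vase, on its axis, half-way up (67 mm above the table).
- column_a_center (a point): One of two taller white ribbed vases with a mushroom-shaped top, 82 mm across, 138 mm tall, mouth 44 mm wide; the point is half-way up on its axis. A bystander.
- column_b_center (a point): The other mushroom-topped vase, the same size; the point is half-way up on its axis. A bystander.
- wide_vase_center (a point): A low white ribbed vase with a wide mouth, 84 mm across, 92 mm tall, mouth 60 mm wide; the point is half-way up on its axis. A bystander.
Not all that is in view belongs to the job. There is more than one size of the part that bears gauge_grip; the job needs the largest.

How it is judged:
By the outcome, as a careful person would: the job done as asked, in the order asked, and still so for the second after the job is handed in, with the robot touching nothing.
It also fails if it takes over 54 s, if anything falls off the work surface, if the arm or the gripper's body presses on something with over 40 N, if the wrist force passes 120 N, or if a joint passes its speed limit or range.

ROBOT

A 6-joint arm with a two-finger parallel gripper is mounted at the origin on the work surface. World frame = base frame: x ahead of the robot, y to its left, z up, the work surface at z = 0. Lengths are in m, angles in degrees, forces in N, time in s.
With the tool pointing down it reaches from about 0.325 to 0.85 m from the base axis. Payload 15.5 kg.
Tool frame: the origin (TCP) lies between the finger pads; the fingertips stand 22 mm ahead of it and the grasp point (between the pads) lies 3 mm ahead of it; z points along the fingers, x is the direction in which the jaws open and shut, and the axes are right-handed (so a half turn about z gives the same grasp; the last joint's range is limited). The gripper opens to 91 mm and grips with 3 to 60 N. Pads are 32 mm wide; open, the fingers measure 118 mm over their backs; the gripper's body (76 mm by 178 mm) begins 60 mm behind the grasp point.
Start: joints at [-76.347, 28.281, 77.091, -0, 74.628, -5.472], TCP at [0.205, -0.591, 0.215] pointing down, gripper open.
Joint ranges: [-166.48, 166.48], [-47.26, 123.95], [12.59, 153.08], [-70.14, 250.14], [6.76, 159.57], [-176.63, 176.63]. Speed limits (degrees/s): [108.29, 108.29, 147.25, 172.46, 172.46, 172.46].

INTERFACE

Orientations are given as [roll, pitch, yaw] about the fixed x, y, z axes, in that order (R = Rz(yaw) Ry(pitch) Rx(roll)).
In Python, from station import observe, snapshot, calibration, sign_off gives the robot as it stands.
- The arm moves only by the shell command python3 -m crank 'ROWS' [OPENING] [FORCE]. ROWS is JSON, a list of rows, each a list of 6 numbers: the shift along the tool's x, y, z in mm, then the turn, a rotation vector about the tool's x, y, z in rad. A call has 1 to 12 rows; each row is the pose to reach, as a shift and turn from the pose commanded when the call began, along the tool's axes at that moment; what a row does not reach only later rows make up. A row lasts 1/8 s, in which the tool goes at most 62.5 mm and 10.7 degrees, less where a joint would pass 70% of its speed; a pose out of reach is approached as far as the arm can. A call with a gripper value outside its range is refused whole. OPENING is the finger opening in mm, from 0 to 91.2, set as the call begins (- or left out, the last holds). The fingers move at their own pace and stop on an object; FORCE is the grip in N (left out, the last holds). Time passes only in rows, so rows that repeat a pose let the fingers close. It gives the time, the measured TCP pose, the force and the opening at its end, in the units of the state.
- observe(): the state, without advancing time (a new reading comes with each control period).
- snapshot(name): name is "scene" or "top" or "wrist"; returns (picture, depth): 420x560x3 uint8, red, green, blue; 420x560 float32, m along the optical axis (not along the pixel's ray), 0 where there is no reading.
- calibration(name): a dict with "fx", "fy", "cx", "cy" (pixels), "D" ([k1, k2, p1, p2, k3] as OpenCV has them; the pictures are not rectified), "position" and "attitude" of the camera in the world. Camera axes: x right, y down, z forward; pixel columns grow to the right and rows downward; lengths in m; the calibration is good to about 2 mm. A picture is of the moment at which its call begins: read the wrist's pose just before it. calibration takes no time and is no camera call; for the wrist camera it gives the pose at the moment of the call.
- sign_off(): hands the job in, once; it reports no verdict.
The state is a dict: "t": time; "joint_positions": joint angles; "qd": joint speeds; "tau": joint torques, N m; "tcp_pos": TCP position; "ee_rot": TCP orientation; "wrist_force": force on the tool from outside, world axes, zero at the start; "torque": the same for the moment, N m; "finger_gap": opening from 0.0 (shut) to 1.0 (fully open).
Only numpy, scipy, OpenCV 4.12 (cv2) and the standard library are available. Lean on these libraries where they do the work, as an engineer would, in place of code of your own. Each camera call takes 0.05 s, during which the arm holds its last target.

## Working session

There is one attempt and no reset: what is moved stays moved. The work goes in short steps, Python scripts to look and compute and a shell command to move; the robot and the scene stay as the last step left them, time stands still between calls to the robot, and variables do not carry over. Pictures are saved under pics/ and viewed, and the job is handed in when it is done.

```bash
ls; mkdir -p pics; cat > h.py <<'E'
import numpy as np, cv2
from scipy.spatial.transform import Rotation as R
from station import observe, snapshot, calibration, sign_off
def save(n,f):
    c=calibration(n); p,d=snapshot(n)
    cv2.imwrite(f'pics/{f}.png',p[:,:,::-1]); np.savez(f'pics/{f}.npz',p=p,d=d,c=np.array(c,dtype=object)); return p,d,c
def load(f):
    z=np.load(f'pics/{f}.npz',allow_pickle=True); return z['p'],z['d'],z['c'].item()
def att(c):
    a=np.array(c['attitude'],float)
    return a if a.shape==(3,3) else R.from_euler('xyz',a,degrees=True).as_matrix()
def rays(c,uv):
    K=np.array([[c['fx'],0,c['cx']],[0,c['fy'],c['cy']],[0,0,1.]])
    n=cv2.undistortPoints(np.array(uv,float).reshape(-1,1,2),K,np.array(c['D'],float)).reshape(-1,2)
    return np.c_[n,np.ones(len(n))]@att(c).T   # per unit depth
def plane(c,uv,z):
    r=rays(c,uv); o=np.array(c['position']); return o+r*((z-o[2])/r[:,2])[:,None]
def pts(c,d,uv):
    uv=np.array(uv).reshape(-1,2); r=rays(c,uv); dd=d[uv[:,1].astype(int),uv[:,0].astype(int)]
    return np.array(c['position'])+r*dd[:,None]
def proj(c,P):
    K=np.array([[c['fx'],0,c['cx']],[0,c['fy'],c['cy']],[0,0,1.]])
    q=(np.atleast_2d(P)-np.array(c['position']))@att(c)
    return cv2.projectPoints(q,np.zeros(3),np.zeros(3),K,np.array(c['D'],float))[0].reshape(-1,2)
E
python3 - <<'E'
from h import *
print(observe())
for n in ['scene','top','wrist']:
    p,d,c=save(n,n+'0'); print(n,c)
E
```

```text
pics
{'t': 0.0, 'joint_positions': array([-7.63473770e+01,  2.83142144e+01,  7.71275051e+01, -8.41755870e-04,
        7.46258590e+01, -5.47151058e+00]), 'qd': array([ 0.03073351, -0.04422978,  0.14428061, -0.04217823, -0.09469289,
       -0.0086428 ]), 'tau': array([ 4.79091686e-03, -8.78804755e+01, -3.81844354e+01,  7.10993330e-02,
        5.39686717e-02, -1.25269862e-04]), 'tcp_pos': array([ 0.20467373, -0.59014869,  0.21474331]), 'ee_rot': array([-1.79994364e+02,  6.73479399e-02, -7.08756395e+01]), 'wrist_force': array([-0.13997418,  0.10642913,  1.20081612]), 'torque': array([-0.01565476,  0.02090677, -0.04422001]), 'finger_gap': 0.9986497524129926}
scene {'fx': 487.3406044058677, 'fy': 487.3406044058677, 'cx': 277.7390199129795, 'cy': 209.3350217448832, 'D': array([-0.05629209,  0.        ,  0.        ,  0.        ,  0.        ]), 'position': array([0.86064692, 0.58542757, 0.98494442]), 'attitude': array([-145.05628936,   -0.24783245,  154.67170458])}
top {'fx': 380.38922273978847, 'fy': 380.38922273978847, 'cx': 275.4990328144698, 'cy': 207.92541590457964, 'D': array([-0.09893566,  0.        ,  0.        ,  0.        ,  0.        ]), 'position': array([0.44247481, 0.05951929, 0.91517854]), 'attitude': array([-167.93740043,    0.32337836,  -91.69954223])}
wrist {'fx': 306.1054112383809, 'fy': 306.1054112383809, 'cx': 280.4289991883228, 'cy': 205.38561980816903, 'D': array([-0.05988606,  0.        ,  0.        ,  0.        ,  0.        ]), 'position': array([ 0.2818721 , -0.56319148,  0.38423808]), 'attitude': array([ 1.62949962e+02,  8.91654477e-02, -7.08847950e+01])}
```

View pics/scene0.png

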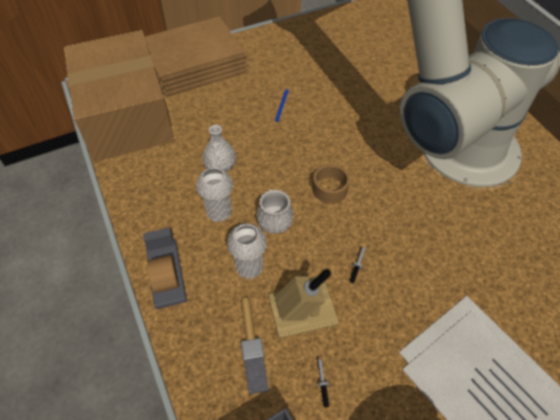

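View pics/top0.png

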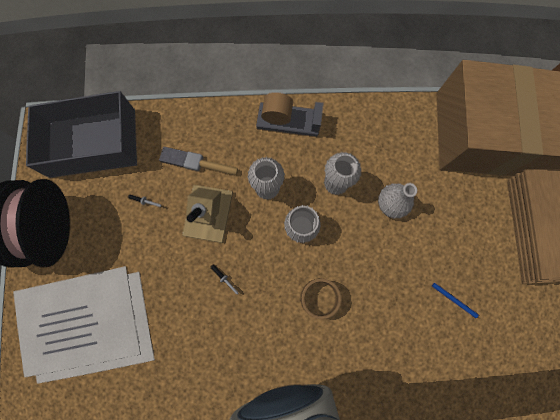

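View pics/wrist0.png

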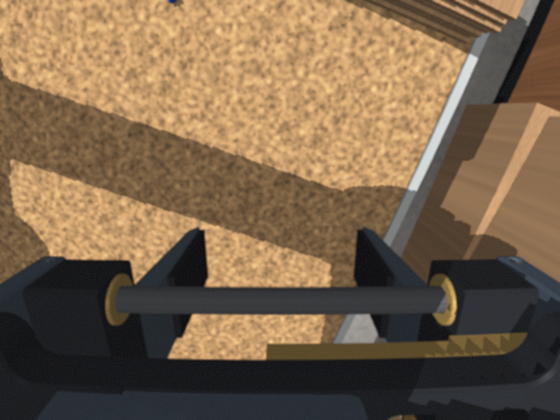

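Candidates for the gauge: the one in the holder (top view 198,213; scene 318,281), a loose one at (147,202) and a loose one at (226,280). The one in the slanted block is upright in the holder and looks thickest. I'll confirm in a crop and measure.

```bash
python3 - <<'E'
from h import *
p,d,c=load('top0'); s,ds,cs=load('scene0')
a=cv2.resize(p[170:310,110:270],None,fx=3.5,fy=3.5,interpolation=cv2.INTER_CUBIC)[:, :, ::-1]
b=cv2.resize(s[235:345,255:375],None,fx=4.4,fy=4.4,interpolation=cv2.INTER_CUBIC)[:, :, ::-1]
a=cv2.resize(a,(400,350));b=cv2.resize(b,(400,366))
im=np.zeros((366,800,3),np.uint8);im[:350,:400]=a;im[:,400:]=b
cv2.imwrite('pics/crop1.png',im)
a=cv2.resize(p[140:250,240:430],None,fx=4,fy=4,interpolation=cv2.INTER_CUBIC)[:, :, ::-1]
cv2.imwrite('pics/crop2.png',a)
b=cv2.resize(s[115:285,185:305],None,fx=3.5,fy=3.5,interpolation=cv2.INTER_CUBIC)[:, :, ::-1]
cv2.imwrite('pics/crop3.png',b)
for uv in [(190,217),(200,210),(410,190),(265,170),(345,165),(303,222),(300,300)]:
    print(uv,pts(c,d,[uv]).round(4))
E
```

```text
(190, 217) [[0.5898 0.2325 0.1632]]
(200, 210) [[0.614  0.2221 0.1148]]
(410, 190) [[ 0.6428 -0.2349  0.1222]]
(265, 170) [[0.7183 0.081  0.0568]]
(345, 165) [[ 0.7201 -0.1061  0.0718]]
(303, 222) [[ 0.6006 -0.0071  0.0017]]
(300, 300) [[0.415 0.008 0.003]]
```

View pics/crop1.png

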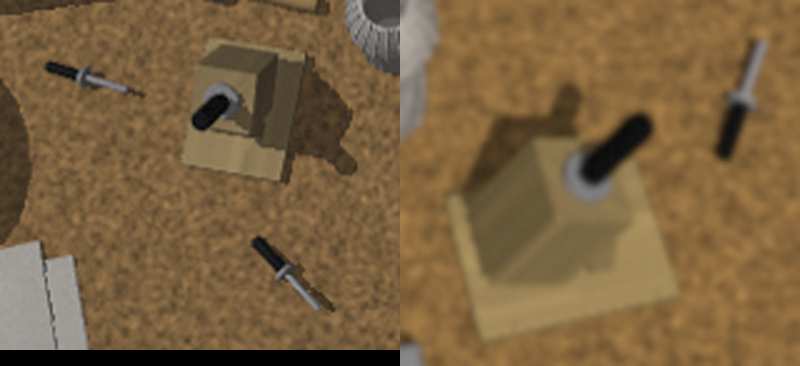

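View pics/crop2.png

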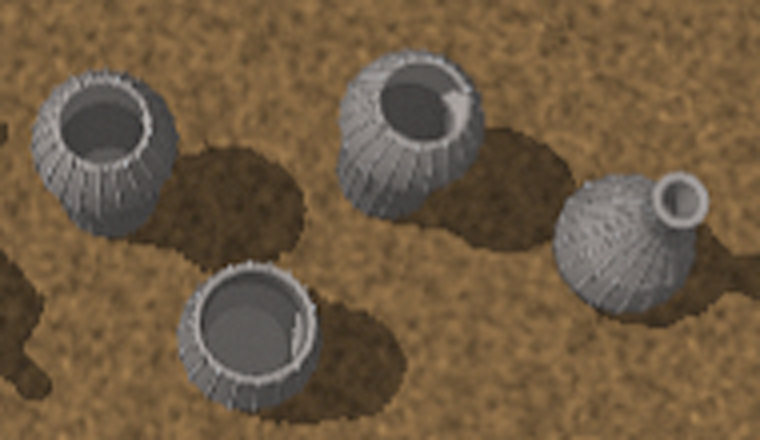

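View pics/crop3.png

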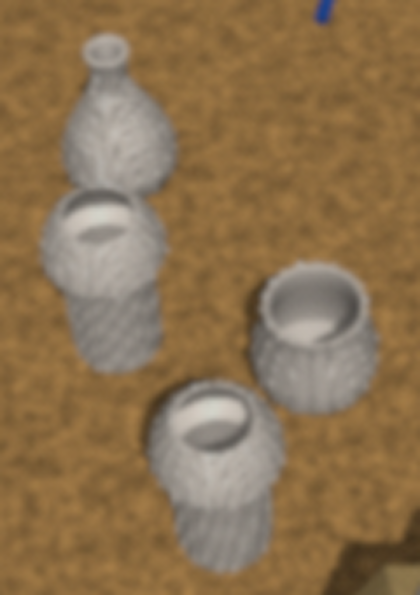

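The crop confirms the following:
- **Gauge:** the one in the holder (scene 318,281) is clearly thicker than the two loose ones, so it is the largest and the one wanted.
- **Narrow vase:** its lip is at top (410,190) and scene (215,130).

Next I'll measure the axis and the mouth.

```bash
python3 - <<'E'
from h import *
from scipy.optimize import least_squares
for f,box,v in [('top0',(180,195,225,230),(409.75,189.9)),('scene0',(290,262,338,300),(214.6,129.6))]:
    p,d,c=load(f)
    print(f,'vase mouth',plane(c,[v],.134).round(4))
    x0,y0,x1,y1=box
    m=np.zeros(d.shape,bool); m[y0:y1,x0:x1]=p[y0:y1,x0:x1].max(2)<60
    vu=np.argwhere(m); P=pts(c,d,vu[:,::-1]); ok=(P[:,2]>.105)&(P[:,2]<.2); P=P[ok]; 
    print('dark n',len(P),P[:,2].min(),P[:,2].max())
    pr=R.from_euler('z',0)
    # handle cylinder: axis through (x,y) at z=.13, slope sx,sy, r=9mm
    def res(q):
        a=np.array([q[2],q[3],1]);a/=np.linalg.norm(a); w=P-np.array([q[0],q[1],.13]); 
        return (np.linalg.norm(w-np.outer(w@a,a),axis=1)-.009)*1000
    # surface is on camera side: start behind
    pos=np.array(c['position']); m0=P.mean(0); r=(m0-pos)/np.linalg.norm(m0-pos); g=m0+.009*r
    r_=least_squares(res,[g[0],g[1],-.5,0],loss='soft_l1')
    q=r_.x; print('axis@.13',q.round(4),'lean',np.degrees(np.arctan(np.hypot(q[2],q[3]))),'yaw of -lean',np.degrees(np.arctan2(-q[3],-q[2])),'cost',np.abs(r_.fun).mean())
    print('axis@.1',q[:2]-.03*q[2:])
    # base plate: depth near 12mm
    u,vv=np.meshgrid(np.arange(560),np.arange(420)); 
    A=pts(c,d,np.c_[u.ravel(),vv.ravel()]); ok=(d.ravel()>0)&(abs(A[:,2]-.012)<.004)&(np.hypot(A[:,0]-.62,A[:,1]-.2)<.1)
    hsv=cv2.cvtColor(p,cv2.COLOR_RGB2HSV).reshape(-1,3)
    A=A[ok]; print(len(A), cv2.minAreaRect((A[:,:2]*1000).astype(np.float32)))
    print(pts(c,d,[[np.int32(v[0]),np.int32(v[1])]]))
E
```

```text
top0 vase mouth [[ 0.6401 -0.23    0.134 ]]
dark n 120 0.1070568844698705 0.16469292542653147
axis@.13 [ 0.6035  0.2323 -0.5401  0.141 ] lean 29.171034714077503 yaw of -lean -14.633805068900678 cost 1.399108922310922
axis@.1 [0.61971994 0.22803436]
1086 ((629.6343994140625, 225.4362030029297), (99.89305877685547, 130.30020141601562), 78.64692687988281)
[[ 0.646056   -0.23425118  0.11867864]]
scene0 vase mouth [[ 0.6404 -0.227   0.134 ]]
dark n 190 0.1117194246333173 0.16489849527643163
axis@.13 [ 0.6019  0.233  -0.5485  0.138 ] lean 29.492475483671644 yaw of -lean -14.121680188505637 cost 1.235116443388951
axis@.1 [0.61837089 0.22886545]
1199 ((628.3382568359375, 228.16871643066406), (99.20954132080078, 131.58641052246094), 77.98624420166016)
[[ 0.6391682  -0.23624731  0.1269499 ]]
```

```bash
cat >> h.py <<'E'
def rowto(pos,rpy,src=None):
    o=src or observe(); R0=R.from_euler('xyz',o['ee_rot'],degrees=True); R1=R.from_euler('xyz',rpy,degrees=True)
    s=R0.inv().apply(np.array(pos)-o['tcp_pos'])*1000; w=(R0.inv()*R1).as_rotvec()
    print('row',s.round(1),w.round(4),'deg',np.degrees(np.linalg.norm(w)).round(1),'dist',np.linalg.norm(s).round(1)); return s,w
def axis(yaw,lean=28.):
    y=np.radians(yaw);l=np.radians(lean); return np.array([-np.cos(y)*np.sin(l),-np.sin(y)*np.sin(l),np.cos(l)])
E
python3 - <<'E'
from h import *
a=axis(-12); grip=np.array([.619,.2285,.1])+.038*a; print(a,grip)
rowto(grip+a*.123,[180,-28,-12])
o=observe(); print(R.from_euler('xyz',o['ee_rot'],degrees=True).as_matrix().round(3))
E
```

```text
[-0.45921248  0.09760863  0.88294759] [0.60154993 0.23220913 0.13355201]
row [-676.9 -595.   -26.6] [ 0.2504  0.4454 -1.0064] deg 64.7 dist 901.6
[[ 0.328 -0.945 -0.   ]
 [-0.945 -0.328  0.001]
 [-0.001 -0.    -1.   ]]
```

```bash
python3 -m crank '[[-30,-30,-60,0,0,0],[-80,-80,-90,0,0,-0.1],[-130,-120,-90,0,0,-0.2],[-180,-165,-90,0,0,-0.35],[-230,-205,-90,0.02,0.05,-0.5],[-280,-250,-90,0.05,0.1,-0.6],[-330,-290,-90,0.08,0.15,-0.7],[-380,-335,-90,0.11,0.2,-0.8],[-430,-380,-90,0.14,0.25,-0.9],[-480,-420,-80,0.17,0.3,-0.95],[-530,-465,-70,0.2,0.35,-1.0],[-530,-465,-70,0.2,0.35,-1.0]]' 91
python3 - <<'E'
from h import *
a=axis(-12); grip=np.array([.619,.2285,.1])+.038*a
rowto(grip+a*.123,[180,-28,-12])
E
```

```text
t: 1.65
tcp_pos: [0.4681, 0.0587, 0.286]
ee_rot: [-179.7, -22.2, -12.9]
wrist_force: [0.7, -2.3, 0.4]
finger_gap: 1.002
row [  14.7 -197.7   54.4] [ 0.001   0.1015 -0.0137] deg 5.9 dist 205.6
```

```bash
python3 -m crank '[[4,-50,14,0,0.03,0],[8,-100,28,0,0.06,-0.01],[12,-150,41,0,0.09,-0.014],[14.7,-197.7,54.4,0,0.1015,-0.0137],[14.7,-197.7,54.4,0,0.1015,-0.0137],[14.7,-197.7,54.4,0,0.1015,-0.0137]]'
python3 - <<'E'
from h import *
save('wrist','wrist1');save('top','top1')
E
```

```text
t: 2.4
tcp_pos: [0.545, 0.2419, 0.2418]
ee_rot: [179.9, -27.9, -12.0]
wrist_force: [0.2, 0.3, 0.2]
finger_gap: 1.0
```

View pics/wrist1.png

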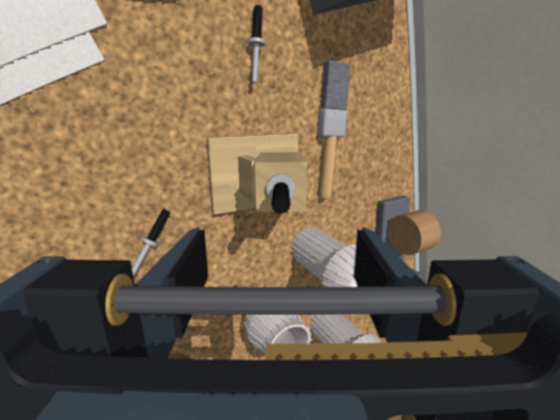

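```bash
python3 - <<'E'
from h import *
p,d,c=load('wrist1'); o=observe(); print(o['tcp_pos'],o['ee_rot'])
a=axis(-12); m=np.array([.619,.2285,.1])
for s in [0,.006,.068]: print('pred',s,proj(c,m+s*a))
x=cv2.resize(p[130:230,200:340],None,fx=5,fy=5,interpolation=cv2.INTER_CUBIC)[:,:,::-1]
cv2.imwrite('pics/crop4.png',x)
roi=p[160:225,255:310].astype(int); dark=(roi.max(2)<45)
n,l,st,ce=cv2.connectedComponentsWithStats(dark.astype(np.uint8)); print(st,ce)
E
```

```text
[0.54523908 0.24124948 0.24236085] [179.92088752 -27.90903988 -12.10255978]
pred 0 [[281.98749744 187.34232359]]
pred 0.006 [[281.99425264 188.652803  ]]
pred 0.068 [[282.08029737 205.40715441]]
[[   0    0   55   65 3150]
 [  17   23   17   30  425]] [[27.24888889 31.18253968]
 [25.15529412 38.05882353]]
```

View pics/crop4.png

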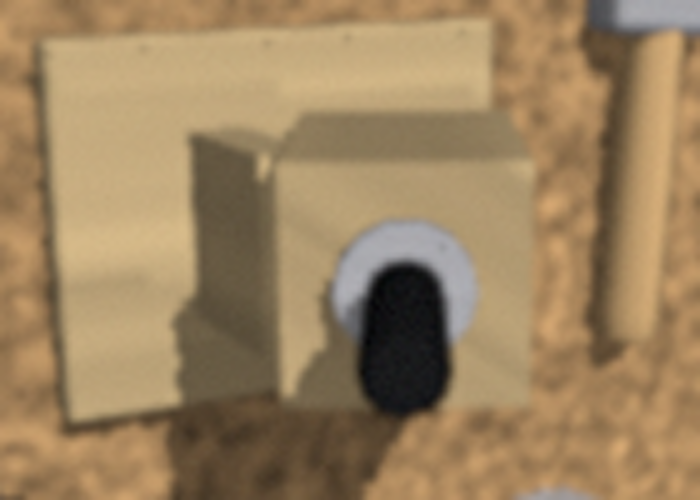

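```bash
python3 - <<'E'
from h import *
p,d,c=load('wrist1'); a=axis(-12)
Rt=R.from_euler('xyz',[180,-28,-12],degrees=True).as_matrix()
g=np.array([.619,.2285,.1])-.0009*Rt[:,0]-.0008*Rt[:,1]; print('mouth',g)
for s in [.006,.068]: print('pred',s,proj(c,g+s*a))
rowto(g+.038*a+a*.003,[180,-28,-12]); print(observe()['tcp_pos'])
np.save('mouth.npy',g)
E
```

```text
mouth [0.61838904 0.22944774 0.09957748]
pred 0.006 [[281.16923804 187.93906157]]
pred 0.068 [[281.07694921 204.55295723]]
row [ -1.5  -3.9 119.8] [ 0.0022  0.0016 -0.0016] deg 0.2 dist 119.9
[0.54523908 0.24124948 0.24236085]
```

```bash
python3 -m crank '[[-0.5,-2,25,0,0,0],[-1.5,-3.9,45,0,0,0],[-1.5,-3.9,60,0,0,0],[-1.5,-3.9,60,0,0,0],[-1.5,-3.9,60,0,0,0]]'
python3 - <<'E'
from h import *
g=np.load('mouth.npy');a=axis(-12)
rowto(g+.038*a+a*.003,[180,-28,-12]);o=observe();print(o['wrist_force'],o['torque'])
p,d,c=save('wrist','wrist2')
E
```

```text
t: 3.12
tcp_pos: [0.5725, 0.2402, 0.1891]
ee_rot: [180.0, -27.9, -12.1]
wrist_force: [0.0, -0.5, 0.6]
finger_gap: 0.999
row [-0.4  0.9 60.1] [ 0.0016  0.001  -0.0013] deg 0.1 dist 60.1
[ 0.02445703 -0.5046018   0.64973814] [ 0.01708953  0.20641315 -0.02431855]
```

View pics/wrist2.png

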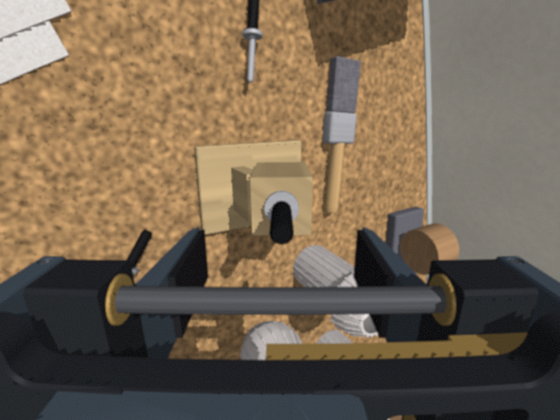

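```bash
python3 -m crank '[[0,0.5,20,0,0,0],[0,0.5,40,0,0,0],[-0.2,0.5,55,0,0,0],[-0.2,0.5,60,0,0,0],[-0.2,0.5,60,0,0,0],[-0.2,0.5,60,0,0,0]]'
python3 - <<'E'
from h import *
g=np.load('mouth.npy');a=axis(-12)
rowto(g+.038*a+a*.003,[180,-28,-12]);o=observe();print(o['wrist_force'],o['torque'])
p,d,c=save('wrist','wrist3')
E
```

```text
t: 3.92
tcp_pos: [0.5997, 0.2341, 0.1357]
ee_rot: [179.9, -27.9, -12.1]
wrist_force: [-0.1, -0.6, -0.3]
finger_gap: 0.998
row [ 0.   0.7 -0.1] [ 0.0014  0.0011 -0.0009] deg 0.1 dist 0.7
[-0.08237639 -0.55341222 -0.32381713] [ 0.015596    0.27959498 -0.01281021]
```

View pics/wrist3.png

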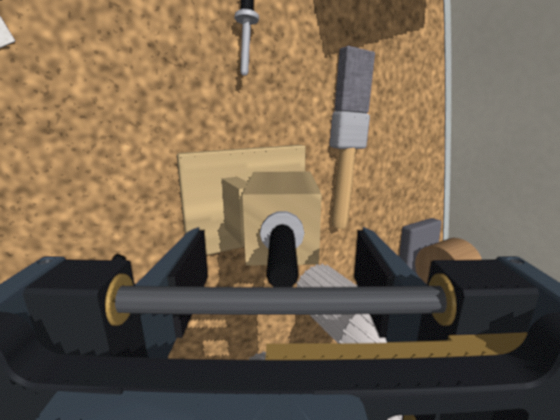

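The handle (282,258) is centred between the fingers, so I'll close.

```bash
python3 -m crank '[[0,0,0,0,0,0],[0,0,0,0,0,0],[0,0,0,0,0,0],[0,0,0,0,0,0],[0,0,0,0,0,0],[0,0,0,0,0,0],[0,0,0,0,0,0],[0,0,0,0,0,0]]' 0 30
python3 - <<'E'
from h import *
o=observe();print(o['wrist_force'],o['torque'],o['finger_gap']*91.2)
p,d,c=save('wrist','wrist4')
E
```

```text
t: 4.97
tcp_pos: [0.5996, 0.234, 0.1352]
ee_rot: [179.9, -27.9, -12.1]
wrist_force: [-0.2, 0.3, -1.4]
finger_gap: 0.191
[-0.15034557  0.27769439 -1.44006135] [0.09105438 0.29279839 0.00212013] 17.441813101559465
```

View pics/wrist4.png

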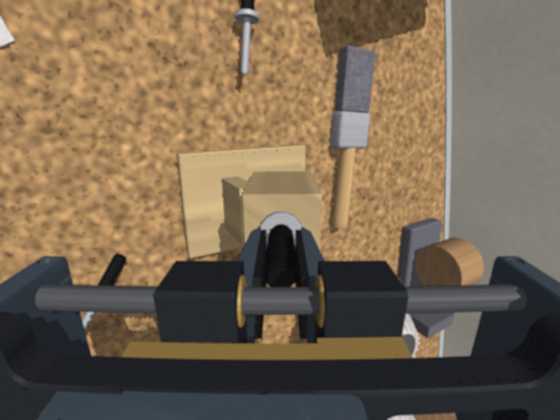

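Gripped at about 18 mm with low forces. Now I'll draw it out along its axis.

```bash
python3 -m crank '[[0,0,-5,0,0,0],[0,0,-10,0,0,0],[0,0,-16,0,0,0],[0,0,-22,0,0,0],[0,0,-28,0,0,0],[0,0,-34,0,0,0]]'; python3 -m crank '[[0,0,-8,0,0,0],[0,0,-16,0,0,0],[0,0,-24,0,0,0],[0,0,-32,0,0,0],[0,0,-42,0,0,0],[0,0,-54,0,0,0],[0,0,-66,0,0,0],[0,0,-80,0,0,0],[0,0,-80,0,0,0]]'
python3 - <<'E'
from h import *
o=observe();print(o['wrist_force'],o['torque'],o['finger_gap']*91.2)
p,d,c=save('wrist','wrist5')
rowto(o['tcp_pos']+[0,0,.08],[180,0,-12])
E
```

```text
t: 5.78
tcp_pos: [0.5839, 0.2374, 0.1657]
ee_rot: [179.9, -27.9, -12.1]
wrist_force: [0.4, 0.3, -0.8]
finger_gap: 0.189
t: 6.9
tcp_pos: [0.5475, 0.2457, 0.2373]
ee_rot: [-180.0, -28.0, -12.1]
wrist_force: [0.2, -0.5, -1.4]
finger_gap: 0.191
[ 0.22133339 -0.50341077 -1.36824057] [0.10574673 0.25778804 0.00720026] 17.443548134719645
row [ 37.8  -0.1 -71.3] [ 0.0008 -0.488  -0.0011] deg 28.0 dist 80.7
```

View pics/wrist5.png

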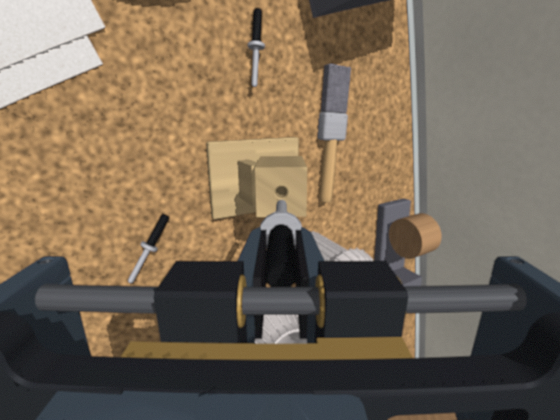

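```bash
python3 -m crank '[[10,0,-20,0,-0.1,0],[20,0,-45,0,-0.25,0],[30,0,-60,0,-0.4,0],[37.8,0,-71.3,0,-0.488,0],[37.8,0,-71.3,0,-0.488,0],[37.8,0,-71.3,0,-0.488,0]]'
python3 - <<'E'
from h import *
rowto([.640,-.2285,.310],[180,0,-12])
save('scene','scene2');save('wrist','wrist6')
E
```

```text
t: 7.7
tcp_pos: [0.547, 0.2452, 0.3155]
ee_rot: [179.9, 0.0, -12.1]
wrist_force: [-0.9, 0.1, 0.2]
finger_gap: 0.188
row [190.2 443.7   6.4] [ 0.0022  0.0005 -0.0017] deg 0.2 dist 482.8
```

View pics/scene2.png

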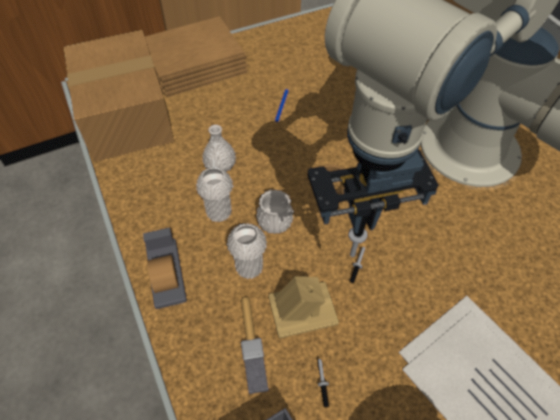

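```bash
python3 -m crank '[[10,25,0,0,0,0],[30,70,0,0,0,0],[50,115,0,0,0,0],[70,160,0,0,0,0],[90,205,0,0,0,0],[110,250,2,0,0,0],[130,300,4,0,0,0],[150,345,6,0,0,0],[170,390,6,0,0,0],[185,425,6,0,0,0],[190.2,443.7,6.4,0.0022,0,-0.0017],[190.2,443.7,6.4,0.0022,0,-0.0017]]'; python3 -m crank '[[0,0,0,0,0,0],[0,0,0,0,0,0]]'
python3 - <<'E'
from h import *
print(observe()['tcp_pos'])
for n in ['scene','top','wrist']: save(n,n+'7')
ims=[]
for n,b in [('scene7',(170,60,270,180)),('top7',(360,120,480,240))]:
    p=load(n)[0]; x0,y0,x1,y1=b
    ims.append(cv2.resize(p[y0:y1,x0:x1],(400,480 if n[0]=='s' else 400),interpolation=cv2.INTER_CUBIC)[:400 if n[0]=='t' else 480])
im=np.zeros((480,800,3),np.uint8); im[:,:400]=ims[0]; im[:400,400:]=ims[1]
cv2.imwrite('pics/crop7.png',im[:,:,::-1])
E
```

```text
t: 9.3
tcp_pos: [0.6402, -0.2286, 0.3102]
ee_rot: [-179.9, 0.1, -12.0]
wrist_force: [-1.0, 0.3, -0.5]
finger_gap: 0.19
t: 9.55
tcp_pos: [0.6406, -0.227, 0.3109]
ee_rot: [-179.9, 0.0, -11.9]
wrist_force: [0.3, 0.2, -1.8]
finger_gap: 0.188
[ 0.64060373 -0.22704215  0.31089786]
```

View pics/crop7.png

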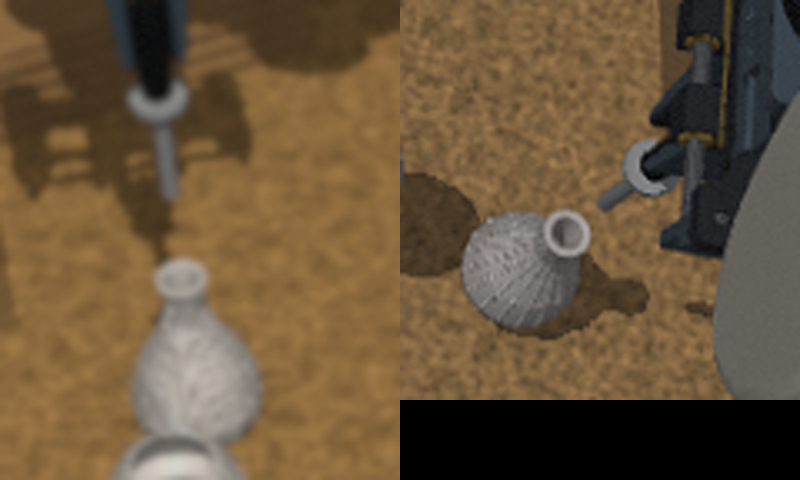

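View pics/wrist7.png

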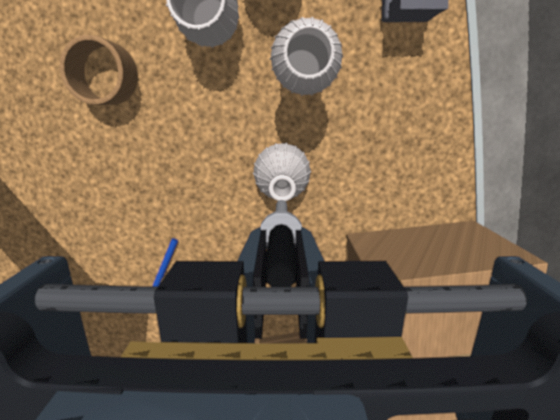

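```bash
python3 - <<'E'
from h import *
C={n:load(n+'7')[2] for n in ['scene','top','wrist']}
def tri(obs):
    A=np.zeros((3,3));b=np.zeros(3);rs=[]
    for n,uv in obs.items():
        r=rays(C[n],[uv])[0]; r/=np.linalg.norm(r); M=np.eye(3)-np.outer(r,r);A+=M;b+=M@np.array(C[n]['position']);rs.append((M,np.array(C[n]['position'])))
    x=np.linalg.solve(A,b); return x.round(4),[round(1000*np.linalg.norm(M@(x-o)),2) for M,o in rs]
print('tip',tri({'scene':(212.1,108.9),'top':(421.2,181.2)}))
print('collar top',tri({'scene':(209.1,84.6),'top':(434.7,169.8)}))
print('mouth',tri({'scene':(214.9,129.4),'top':(409.8,189.9)}))
for z in (.134,): print([plane(C[n],[uv],z).round(4) for n,uv in [('scene',(214.9,129.4)),('top',(409.8,189.9)),('wrist',(282.3,187))]])
print('nominal tip', [ (n,proj(C[n],[.6406,-.227,.3109-.111]).round(1)) for n in C])
print('nominal collar', [ (n,proj(C[n],[.6406,-.227,.3109-.035]).round(1)) for n in C])
p=load('wrist7')[0]; cv2.imwrite('pics/crop8.png',cv2.resize(p[130:250,240:325],None,fx=5,fy=5,interpolation=cv2.INTER_CUBIC)[:,:,::-1])
E
```

```text
tip (array([ 0.6396, -0.2299,  0.1996]), [np.float64(1.26), np.float64(1.26)])
collar top (array([ 0.6395, -0.2271,  0.2738]), [np.float64(1.35), np.float64(1.35)])
mouth (array([ 0.6397, -0.23  ,  0.1323]), [np.float64(1.06), np.float64(1.06)])
[array([[ 0.6395, -0.2273,  0.134 ]]), array([[ 0.6401, -0.2301,  0.134 ]]), array([[ 0.6408, -0.2281,  0.134 ]])]
nominal tip [('scene', array([[211.7, 109.5]])), ('top', array([[419.4, 181.2]])), ('wrist', array([[282.1, 202.1]]))]
nominal collar [('scene', array([[208. ,  83.7]])), ('top', array([[434.5, 169.5]])), ('wrist', array([[282.5, 231.9]]))]
```

View pics/crop8.png

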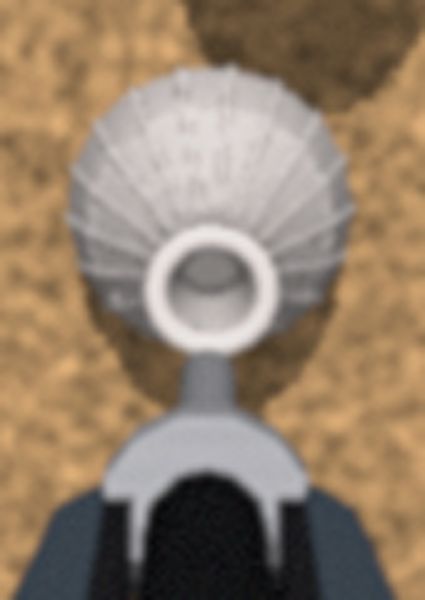

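Mouth and tip triangulate to within 1 mm of each other in xy. Lowering to just above the rim to check.

```bash
python3 -m crank '[[0,0,12,0,0,0],[0,0,26,0,0,0],[0,0,40,0,0,0],[0,0,50,0,0,0],[0,0,56,0,0,0],[0,0,56,0,0,0],[0,0,56,0,0,0]]'
python3 - <<'E'
from h import *
print(observe()['tcp_pos'])
for n in ['scene','top','wrist']: save(n,n+'8')
im=np.zeros((500,800,3),np.uint8); x=0
for n,b,w in [('scene8',(190,80,240,180),250),('top8',(380,150,440,210),275),('wrist8',(250,160,315,250),275)]:
    p=load(n)[0]; x0,y0,x1,y1=b; s=w/(x1-x0)
    q=cv2.resize(p[y0:y1,x0:x1],None,fx=s,fy=s,interpolation=cv2.INTER_CUBIC)[:500]; im[:q.shape[0],x:x+w]=q[:,:w]; x+=w
cv2.imwrite('pics/crop9.png',im[:,:,::-1])
E
```

```text
t: 10.58
tcp_pos: [0.6408, -0.2284, 0.2551]
ee_rot: [-179.9, 0.0, -12.0]
wrist_force: [-0.0, 0.1, -1.3]
finger_gap: 0.19
[ 0.64078285 -0.22838801  0.25509826]
```

View pics/crop9.png

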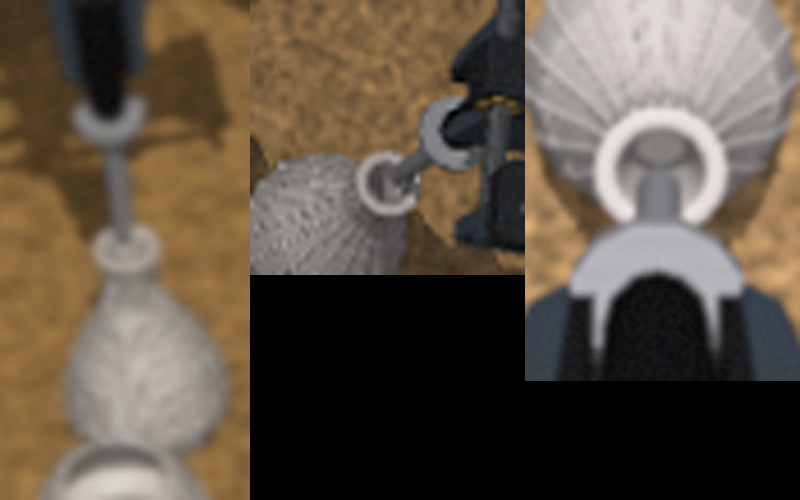

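```bash
python3 - <<'E'
from h import *
def uv(x,y,ox,x0,y0,s): return ((x-ox+.5)/s-.5+x0,(y+.5)/s-.5+y0)
V={'scene8':(uv(123,240,0,190,80,5),uv(127,251,0,190,80,5)),
'top8':(uv(388,182,250,380,150,275/60),uv(387,184,250,380,150,275/60)),
'wrist8':(uv(659,175,525,250,160,275/65),uv(661,166,525,250,160,275/65))}
for n,(t,m) in V.items():
    c=load(n)[2]; print(n,plane(c,[t],.144).round(4),plane(c,[m],.134).round(4))
E
```

```text
scene8 [[ 0.6415 -0.224   0.144 ]] [[ 0.6398 -0.226   0.134 ]]
top8 [[ 0.6388 -0.2264  0.144 ]] [[ 0.6404 -0.2295  0.134 ]]
wrist8 [[ 0.6402 -0.2268  0.144 ]] [[ 0.6406 -0.2276  0.134 ]]
```

```bash
python3 -m crank '[[0,0.7,5,0,0,0],[0,0.7,10,0,0,0],[0,0.7,14,0,0,0],[0,0.7,18,0,0,0],[0,0.7,18,0,0,0]]'
python3 -m crank '[[0,0,3,0,0,0],[0,0,6,0,0,0],[0,0,6,0,0,0]]'
python3 -m crank '[[0,0,2,0,0,0],[0,0,4,0,0,0],[0,0,4,0,0,0]]'
python3 -c "
from h import *
o=observe();print(o['tcp_pos'],o['wrist_force'],o['torque'])
for n in ['scene','top','wrist']: save(n,n+'10')
im=np.zeros((500,800,3),np.uint8); x=0
for n,b,w in [('scene10',(190,80,240,180),250),('top10',(380,150,440,210),275),('wrist10',(250,160,315,250),275)]:
    p=load(n)[0]; x0,y0,x1,y1=b; s=w/(x1-x0)
    q=cv2.resize(p[y0:y1,x0:x1],None,fx=s,fy=s,interpolation=cv2.INTER_CUBIC)[:500]; im[:q.shape[0],x:x+w]=q[:,:w]; x+=w
cv2.imwrite('pics/crop10.png',im[:,:,::-1])
"
```

```text
t: 11.35
tcp_pos: [0.6403, -0.2289, 0.2362]
ee_rot: [-179.9, 0.1, -12.0]
wrist_force: [0.2, -0.4, -0.7]
finger_gap: 0.19
t: 11.72
tcp_pos: [0.6403, -0.2289, 0.2303]
ee_rot: [-179.9, 0.1, -12.0]
wrist_force: [0.0, -0.4, -0.9]
finger_gap: 0.184
t: 12.1
tcp_pos: [0.6403, -0.2289, 0.2264]
ee_rot: [-179.9, 0.1, -12.0]
wrist_force: [-0.4, -0.3, -0.9]
finger_gap: 0.19
[ 0.64029757 -0.22886565  0.22642538] [-0.38788398 -0.33173392 -0.92994475] [-0.04063548 -0.07225036 -0.0026646 ]
```

View pics/crop10.png

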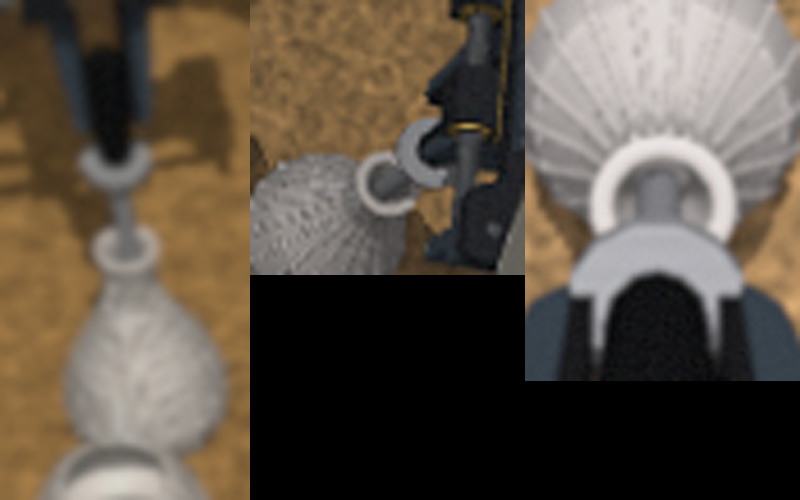

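```bash
python3 -m crank '[[0.7,0,1,0,0,0],[0.7,0,3,0,0,0],[0.7,0,5,0,0,0],[0.7,0,5,0,0,0]]'
python3 -m crank '[[0,0,2,0,0,0],[0,0,4,0,0,0],[0,0,6,0,0,0],[0,0,6,0,0,0]]'
python3 -c "
from h import *
o=observe();print(o['tcp_pos'],o['wrist_force'],o['torque'])"
```

```text
t: 12.75
tcp_pos: [0.641, -0.229, 0.2214]
ee_rot: [-179.9, 0.1, -12.0]
wrist_force: [-0.4, -0.7, -0.6]
finger_gap: 0.186
t: 13.25
tcp_pos: [0.641, -0.229, 0.2154]
ee_rot: [-179.9, 0.1, -12.0]
wrist_force: [-0.3, -0.5, -0.4]
finger_gap: 0.192
[ 0.6409837  -0.22901443  0.21539826] [-0.30466989 -0.54197931 -0.36015966] [ 0.02411632 -0.05947643  0.00221386]
```

```bash
python3 -m crank '[[0,0,3,0,0,0],[0,0,6,0,0,0],[0,0,9,0,0,0],[0,0,12,0,0,0],[0,0,12,0,0,0]]'
python3 -m crank '[[0,0,3,0,0,0],[0,0,6,0,0,0],[0,0,9,0,0,0],[0,0,12,0,0,0],[0,0,14,0,0,0],[0,0,14,0,0,0]]'
python3 -c "
from h import *
o=observe();print(o['tcp_pos'],o['wrist_force'],o['torque'])
for n in ['scene','top','wrist']: save(n,n+'11')
im=np.zeros((500,800,3),np.uint8); x=0
for n,b,w in [('scene11',(190,80,240,180),250),('top11',(380,150,440,210),275),('wrist11',(250,160,315,250),275)]:
    p=load(n)[0]; x0,y0,x1,y1=b; s=w/(x1-x0)
    q=cv2.resize(p[y0:y1,x0:x1],None,fx=s,fy=s,interpolation=cv2.INTER_CUBIC)[:500]; im[:q.shape[0],x:x+w]=q[:,:w]; x+=w
cv2.imwrite('pics/crop11.png',im[:,:,::-1])
"
```

```text
t: 13.88
tcp_pos: [0.6409, -0.229, 0.2033]
ee_rot: [-179.9, 0.1, -12.0]
wrist_force: [-0.3, -0.6, -0.8]
finger_gap: 0.185
t: 14.62
tcp_pos: [0.641, -0.229, 0.1895]
ee_rot: [-179.9, 0.1, -12.0]
wrist_force: [1.4, -0.4, 0.2]
finger_gap: 0.192
[ 0.64098486 -0.22898989  0.18945021] [ 1.44051152 -0.4165338   0.23990959] [-0.07339932 -0.06936521 -0.01792667]
```

View pics/crop11.png

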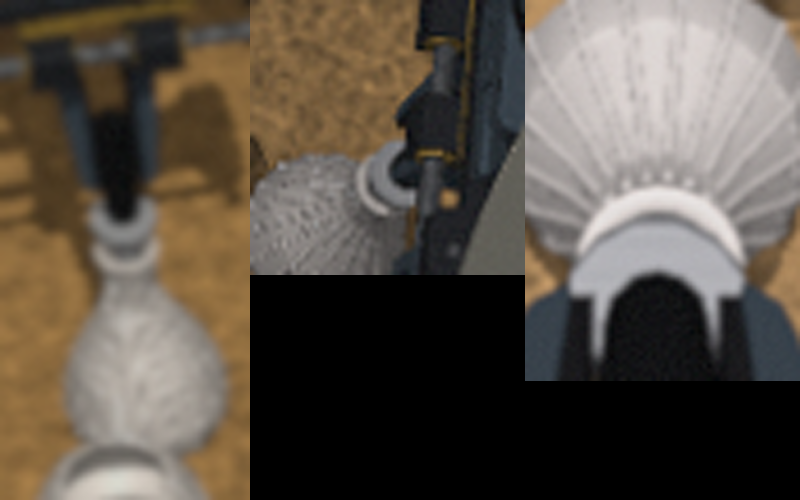

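```bash
python3 -m crank '[[0.4,0,2,0,0,0],[0.4,0,4,0,0,0],[0.4,0,6,0,0,0],[0.4,0,8,0,0,0],[0.4,0,8,0,0,0]]'
python3 -m crank '[[0,0,1,0,0,0],[0,0,2,0,0,0],[0,0,3,0,0,0],[0,0,3,0,0,0]]'
```

```text
t: 15.4
tcp_pos: [0.6413, -0.2291, 0.1814]
ee_rot: [-179.9, 0.1, -12.0]
wrist_force: [-0.4, 0.0, -1.0]
finger_gap: 0.19
t: 15.9
tcp_pos: [0.6414, -0.2291, 0.1785]
ee_rot: [-179.9, 0.1, -12.0]
wrist_force: [-0.5, -0.0, -1.1]
finger_gap: 0.189
```

```bash
python3 -m crank '[[0,0,1,0,0,0],[0,0,2,0,0,0],[0,0,2,0,0,0]]'
python3 -m crank '[[0,0,0.7,0,0,0],[0,0,1.2,0,0,0],[0,0,1.2,0,0,0]]'
```

```text
t: 16.27
tcp_pos: [0.6414, -0.2291, 0.1765]
ee_rot: [-179.9, 0.1, -12.0]
wrist_force: [-0.4, 0.5, -0.6]
finger_gap: 0.193
t: 16.65
tcp_pos: [0.6414, -0.2291, 0.1754]
ee_rot: [-179.9, 0.1, -12.0]
wrist_force: [0.4, -0.3, -0.9]
finger_gap: 0.187
```

```bash
python3 -m crank '[[0,0,0.5,0,0,0],[0,0,1,0,0,0],[0,0,1,0,0,0]]'
python3 -m crank '[[0,0,0.5,0,0,0],[0,0,0.8,0,0,0],[0,0,0.8,0,0,0]]'
python3 -c "
from h import *
o=observe();print(o['tcp_pos'],o['wrist_force'],o['torque'])
for n in ['scene','top','wrist']: save(n,n+'12')
im=np.zeros((500,800,3),np.uint8); x=0
for n,b,w in [('scene12',(190,80,240,180),250),('top12',(380,150,440,210),275),('wrist12',(250,160,315,250),275)]:
    p=load(n)[0]; x0,y0,x1,y1=b; s=w/(x1-x0)
    q=cv2.resize(p[y0:y1,x0:x1],None,fx=s,fy=s,interpolation=cv2.INTER_CUBIC)[:500]; im[:q.shape[0],x:x+w]=q[:,:w]; x+=w
cv2.imwrite('pics/crop12.png',im[:,:,::-1])
"
```

```text
t: 17.02
tcp_pos: [0.6415, -0.2291, 0.1745]
ee_rot: [-179.9, 0.0, -12.0]
wrist_force: [0.2, 0.5, -0.8]
finger_gap: 0.191
t: 17.4
tcp_pos: [0.6417, -0.2291, 0.1743]
ee_rot: [-179.9, -0.0, -12.0]
wrist_force: [-1.5, 1.3, 7.3]
finger_gap: 0.188
[ 0.64171737 -0.22913223  0.17434346] [-1.52011754  1.28349071  7.27912118] [ 0.21039634  0.25431448 -0.02046555]
```

View pics/crop12.png

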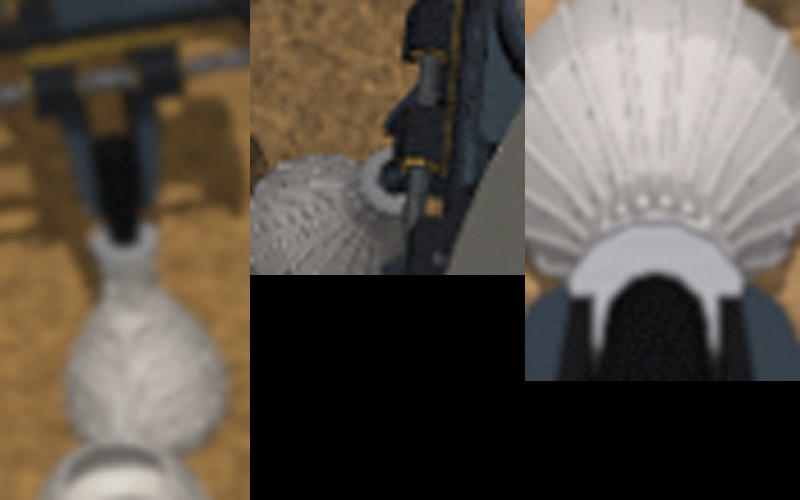

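The collar is on the rim: upward reaction 7 N at TCP z 0.1743, where 0.175 was predicted. Releasing.

```bash
python3 -m crank '[[0,0,0,0,0,0],[0,0,0,0,0,0],[0,0,0,0,0,0],[0,0,0,0,0,0],[0,0,0,0,0,0],[0,0,0,0,0,0]]' 45 
python3 -c "
from h import *
save('wrist','wrist13')"
```

```text
t: 18.3
tcp_pos: [0.6414, -0.2291, 0.1736]
ee_rot: [-179.9, 0.1, -12.0]
wrist_force: [0.0, -0.7, -0.5]
finger_gap: 0.492
```

View pics/wrist13.png

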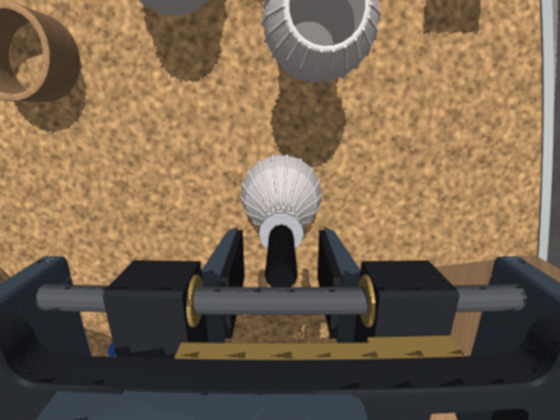

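The fingers are clear on both sides. Retreating straight up.

```bash
python3 -m crank '[[0,0,-8,0,0,0],[0,0,-20,0,0,0],[0,0,-35,0,0,0],[0,0,-55,0,0,0],[0,0,-80,0,0,0],[0,0,-110,0,0,0],[0,0,-140,0,0,0],[0,0,-140,0,0,0]]'
python3 -m crank '[[-40,0,0,0,0,0],[-90,0,0,0,0,0],[-140,0,0,0,0,0],[-190,0,0,0,0,0],[-190,0,0,0,0,0]]'
python3 -c "
from h import *
p,d,c=save('scene','scene14'); q=save('top','top14')[0]
cv2.imwrite('pics/f1.png',cv2.resize(np.hstack([p[60:300,140:340],q[100:340,230:450]]),None,fx=1.9,fy=1.9,interpolation=cv2.INTER_CUBIC)[:,:,::-1])
"
```

```text
t: 19.35
tcp_pos: [0.6425, -0.2297, 0.3174]
ee_rot: [180.0, -0.3, -12.0]
wrist_force: [-0.7, -0.0, -0.6]
finger_gap: 0.487
t: 19.98
tcp_pos: [0.4527, -0.1888, 0.3141]
ee_rot: [-179.9, 0.1, -12.0]
wrist_force: [0.1, 0.1, 0.3]
finger_gap: 0.49
```

View pics/f1.png

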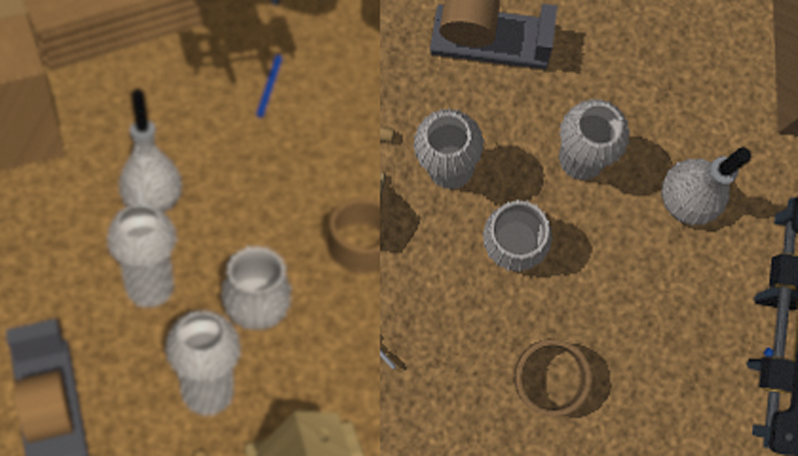

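Both views show the gauge upright with its collar on the rim and the vases standing. I'll run a numeric check for any shift, then hand in.

```bash
python3 - <<'E'
from h import *
for n,B in [('top',{'bulb':(377,180,402,222),'colA':(322,150,364,197),'colB':(245,154,288,202),'wide':(282,202,322,246)}),('scene',{'bulb':(200,142,238,170)})]:
    a=load(n+'0')[0];b=load(n+'14')[0]
    for k,(x0,y0,x1,y1) in B.items():
        f=[cv2.cvtColor(i[y0:y1,x0:x1],cv2.COLOR_RGB2GRAY).astype(np.float32) for i in (a,b)]
        print(n,k,np.round(cv2.phaseCorrelate(*f),2))if 0 else print(n,k,cv2.phaseCorrelate(*f))
p,d,c=load('top14'); vu=np.argwhere(p[170:200,405:440].max(2)<50)
P=pts(c,d,vu[:,::-1]+[405,170]); print('handle z max',P[:,2][P[:,2]<.25].max(),'expect .202')
sign_off(); print(observe()['t'])
E
```

```text
top bulb ((0.5368343299866822, 0.4989487581246017), 0.9915975206163194)
top colA ((0.4972826195946709, -0.013578277746471912), 1.0070730087933717)
top colB ((0.5130128539669947, 0.026513079543985185), 1.0078363811528241)
top wide ((0.006444075692456863, 0.4964739862423535), 0.9902970127264659)
scene bulb ((-0.0527194545213554, 0.037328283834222376), 0.9868243022759755)
handle z max 0.2047379637228377 expect .202
the job is handed in; nothing more can be done
the job is handed in; nothing more can be done
```

The plug gauge is standing fully home in the narrow-necked vase. I drew it out of the holder along its slanted axis, set it upright, lowered it into the neck and let go only once the collar was on the rim. I then moved the arm clear and handed the job in at about 20 s.

- **Seating:** I felt about 7 N of upward contact with the tool at 174 mm height, against 175 mm predicted. The pictures before and after release show the collar on the rim and the gauge upright. The handle's top reads about 205 mm, against 202 mm expected, which is within depth and calibration error.
- **Vases:** before and after pictures show all four standing. The scene view puts the narrow vase's shift at about 0.05 px. In the top view most readings were either near 0 or almost exactly 0.5 px. I took the 0.5 px ones as an artefact of the odd crop sizes and did not check further.
- **Disagreements:** the cameras differed by 2–3 mm on the mouth's y position. I used a middle value, and the gauge went in with hardly any side force (about 1.4 N at most on the way down).

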